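# Rock test of a stand foot on the flatness plate

## Robot

A 7-joint arm with a two-finger parallel gripper is mounted at the origin on a cart in front of the work surface, level with it; the furniture and walls round the work are solid. World frame = base frame: x ahead of the robot, y to its left, z up, the work surface at z = 0. Lengths are in m, angles in rad, forces in N, time in s.
With the tool pointing down it reaches from about 0.35 to 0.9 m from the base axis. Payload 19.9 kg.
Tool frame: the origin (TCP) lies at the very end of the fingers, on their centre line; the grasp point (between the pads) lies robot.grip_depth behind it (robot.grip_depth is the distance from the TCP to the grasp point, in m); z points along the fingers, x is the direction in which the jaws open and shut, and the axes are right-handed (so a half turn about z gives the same grasp; the last joint's range is limited). The gripper opens to 85 mm and grips with 20 to 120 N. Pads are 22 mm wide; open, the fingers measure 114 mm over their backs; the gripper's body (76 mm by 85 mm) begins 54 mm behind the grasp point. The pads swing forward as they close: fully open they stand 13 mm farther back than shut.
Start: joints at [-1.329, 0.417, -0.01, 1.614, 0.005, 1.111, -0.053], TCP at [0.175, 0.6, 0.231] pointing down, gripper open.
Joint ranges: [-2.81, 2.81], [-0.39, 2.02], [-1.27, 1.25], [0.06, 2.57], [-1.19, 4.33], [0.19, 2], [-2.82, 2.82]. Speed limits (rad/s): [1.89, 1.89, 2.39, 2.39, 3.01, 3.01, 3.01].

## Interface

Orientations are given as [roll, pitch, yaw] about the fixed x, y, z axes, in that order (R = Rz(yaw) Ry(pitch) Rx(roll)).
In Python, from rig import telemetry, grab_frame, order, look_for, landmark_of, robot gives the robot as it stands.
- The arm moves only by the tool step_arm, never from a script. Its argument "moves" is a list of rows, each a list of 4 numbers: the shift along the world's x, y, z in cm, then the turn about the world's z in degrees. In form: [[tx, ty, tz, yaw], ...]. A call has 1 to 10 rows; each row is the pose to reach, as a shift and turn from the pose commanded when the call began; what a row does not reach only later rows make up. A row lasts 1/10 s, in which the tool goes at most 50 mm and 8.59 degrees, less where a joint would pass 70% of its speed; a pose out of reach is approached as far as the arm can. A call with a gripper value outside its range is refused whole. "hand" is the opening in per cent of the stroke, from 0 (shut) to 100 (fully open), set as the call begins (left out, the last holds). The fingers move at their own pace and stop on an object; "newtons" is the grip in N (left out, the last holds). Time passes only in rows, so rows that repeat a pose let the fingers close. It gives the time, the measured TCP pose, the force and the opening at its end, in the units of the state.
- telemetry.state(): the state, without advancing time (a new reading comes with each control period).
- grab_frame(name): name is "scene" or "top" or "wrist"; returns a dict with "pixels" (400x640x3 uint8, red, green, blue), "intrinsics" (3x3 intrinsics, pixels), "R" (3x3) and "t" (3): a world point X has camera coordinates R X + t. Camera axes: x right, y down, z forward; pixel columns grow to the right and rows downward; lengths in m; the calibration is good to about 2 mm. The wrist camera is an equidistant fisheye: a pixel r from the principal point sees the ray r / f radians off the axis. A picture is of the moment at which its call begins. There is no depth.
- order.close_job(): hands the job in, once; it reports no verdict.
Trained networks look in a picture, given as the dict that the camera call returned (one of the last four; its "shot" number tells which), for a name from the list of things; names that differ only in an ending like _2 or _b are one class to them, and where a whole thing is asked for, a point or a joint stands for the part that bears it (a point fixed in the world has none). Each returns a list of dicts, best first, with "score" (0 to 1); they miss things now and then, are a little off and sometimes report something else, mostly with a low value. They report only what shows in the picture. A call takes as long as a camera call. They do not tell look-alikes from the thing itself.
- look_for(picture, label): "point" ([column, row] in pixels, amid what is visible of it).
- landmark_of(picture, label): "point" ([column, row] in pixels: a listed point, or the origin of a listed thing).
The state is a dict: "t": time; "qpos": joint angles; "joint_vel": joint speeds; "effort": joint torques, N m; "position": TCP position; "ee_rot": TCP orientation; "force": force on the tool from outside, world axes, zero at the start; "wrist_torque": the same for the moment, N m; "finger_gap": finger opening in m.
Only numpy, scipy, OpenCV 4.12 (cv2) and the standard library are available. Lean on these libraries where they do the work, as an engineer would, in place of code of your own. Each camera call takes 0.05 s, during which the arm holds its last target.

## Task

Check whether the stand foot with the yellow and blue corner dots rocks on the black stone plate: with the fingertips press its yellow-dotted corner down until it bears on the stone, lift off, press the blue-dotted corner down in the same way, lift off, and press the yellow corner down once more. Then take the hand away, leaving the foot where it stood and tipped onto its yellow corner, and leave the plain foot beside it alone.

Things in the scene. Friction and masses are not known exactly. Their poses are not given: they have to be found in the camera images.
- surface_plate: black stone flatness plate, fixed, lying flat on the worktop: 190 mm (its x) by 300 mm (its y), 25 mm high. Origin: centre of its underside; its top face is 25 mm above the origin. Both stand feet stand on it, side by side along its y, either one to the left.
- dotted_foot_center (a point): the foot to test: loose grey metal plate 100 (its x) x 80 x 8 mm, 0.45 kg, on four small round feet, with a steel boss 24 mm wide (flange 34) and 30 mm high in its middle. Under the yellow and blue dots its feet are 3 mm short: it rocks 3.6 degrees either way and stays on the side last pressed; under 1 N tips it. Point: centre of the plate's top face, 16 mm above the stone.
- yellow_corner (a point): centre of the yellow dot (18 mm in diameter) on the plate's top face, at x -36, y +27 mm from the centre in the foot's own axes: the place to press. It is about 13 mm above the stone when this corner is down, 19 mm when it is up. At the start the foot is tipped onto the blue corner.
- blue_corner (a point): centre of the blue dot (18 mm in diameter), at x +36, y -27 mm from the centre in the foot's own axes: the place to press. It is about 13 mm above the stone when this corner is down, 19 mm when it is up. At the start the foot is tipped onto the blue corner.
- plain_foot_center (a point): the spare stand foot, a bystander: same plate, boss and size, without dots, standing firmly on four equal feet. The point is at its centre, level with the plate's top face.
Not all that is in view belongs to the job. Leave any brown, pink or turquoise look-alike of the part that bears dotted_foot_center alone.

How it is judged:
By the outcome, as a careful person would: the job done as asked, in the order asked, and still so for the second after the job is handed in, with the robot touching nothing.
It also fails if it takes over 48 s, if anything falls off the work surface, if the arm or the gripper's body presses on something with over 40 N, if the wrist force passes 120 N, or if a joint passes its speed limit or range.

## Working session

There is one attempt and no reset: what is moved stays moved. The work goes in short steps, Python scripts to look and compute and a tool call to move; the robot and the scene stay as the last step left them, time stands still between calls to the robot, and variables do not carry over. Pictures are saved under pics/ and viewed, and the job is handed in when it is done.

Besides the shell and the picture viewer there is one more tool, called after ">>>" as name([rows], argument=value, ...), one row to a line, values as JSON. step_arm: Moves the arm, as the interface text tells. Its arguments: {"type":"object","properties":{"moves":{"type":"array"},"hand":{"type":"number"},"newtons":{"type":"number"}},"required":["moves"]}

```bash
mkdir -p pics; python3 - <<'E'
from rig import telemetry, grab_frame, look_for, landmark_of, robot
import cv2,pickle
s=telemetry.state(); print(s, robot.grip_depth)
d={}
for n in ["scene","top"]:
    f=grab_frame(n); d[n]=f
    cv2.imwrite(f"pics/{n}0.png",f["pixels"][:,:,::-1])
    print(n,f["intrinsics"],f["R"],f["t"])
    for l in ["dotted_foot_center","yellow_corner","blue_corner","plain_foot_center","surface_plate"]:
        print(l,[(r["point"],round(r["score"],2)) for r in landmark_of(f,l)])
pickle.dump(d,open("d.pkl","wb"))
E
```

```text
{'t': 0.0, 'qpos': array([-1.32849131,  0.4179822 , -0.01032835,  1.61417188,  0.00470645,
        1.11068638, -0.05297881]), 'joint_vel': array([ 3.46739207e-05, -5.54869723e-04,  1.55806785e-03, -1.45472256e-03,
       -1.39066949e-03,  2.96815690e-04,  1.66255990e-03]), 'effort': array([-2.73674732e-04, -8.64441419e+01,  6.78387601e-01, -4.34917796e+01,
        1.90457620e-02,  7.30392101e-03, -2.45361730e-05]), 'position': array([0.17490752, 0.59966856, 0.23065598]), 'ee_rot': array([3.14150585e+00, 1.22076719e-03, 1.28704672e+00]), 'force': array([-0.97452392,  0.54255001, -0.64526515]), 'wrist_torque': array([ 0.02611644, -0.00697092,  0.00510596]), 'finger_gap': 0.08534142216966538} 0.0187
scene [[464.21536066   0.         313.98327748]
 [  0.         464.21536066 203.37659334]
 [  0.           0.           1.        ]] [[ 0.87064582 -0.49170174  0.0143268 ]
 [-0.32289982 -0.59323848 -0.73743054]
 [ 0.37109509  0.6374147  -0.67527101]] [-0.4279077   0.23825605  0.74497496]
dotted_foot_center [([347.5, 232.9], 0.94), ([351.7, 339.1], 0.76), ([227.6, 161.1], 0.7), ([433.8, 297.1
[... 335 characters left out ...]
        320.36856419]
 [  0.         371.97233215 201.09806271]
 [  0.           0.           1.        ]] [[-0.06058415 -0.99815777 -0.00326059]
 [-0.97731941  0.05998278 -0.20309809]
 [ 0.20291951 -0.00911789 -0.97915297]] [0.06285535 0.51283706 0.81058632]
dotted_foot_center [([418.1, 166.3], 0.86), ([207.0, 247.3], 0.74), ([350.8, 191.9], 0.68), ([429.5, 227.8], 0.64)]
yellow_corner [([339.6, 205.8], 0.87), ([440.2, 246.5], 0.77), ([191.1, 254.4], 0.68), ([439.4, 159.1], 0.67), ([349.2, 191.7], 0.56)]
blue_corner [([403.7, 167.5], 0.8), ([418.0, 210.9], 0.72), ([361.2, 175.0], 0.69), ([227.3, 243.3], 0.64)]
plain_foot_center [([288.1, 202.0], 0.93)]
surface_plate [([317.8, 199.5], 0.86)]
```

View pics/scene0.png

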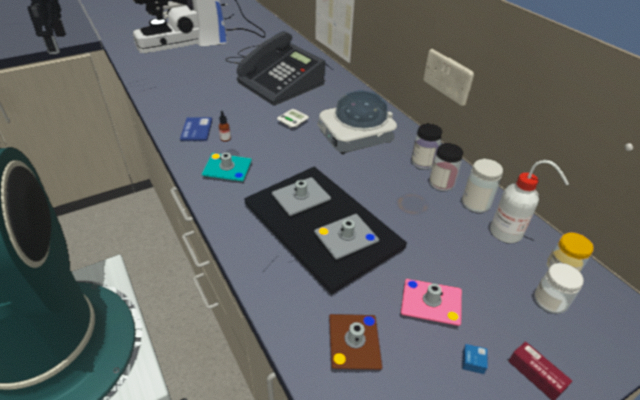

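View pics/top0.png

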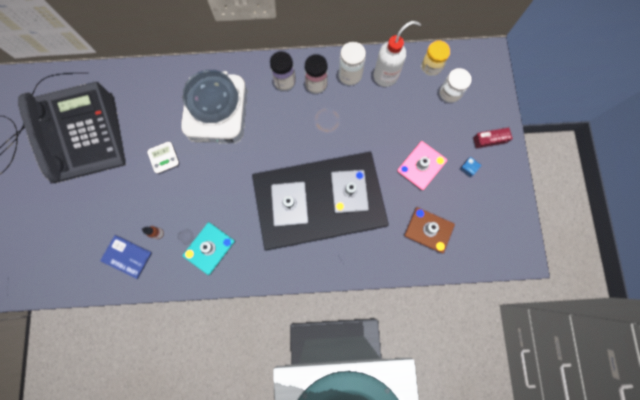

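```bash
python3 - <<'E'
import pickle,cv2
d=pickle.load(open("d.pkl","rb"))
a=d["scene"]["pixels"][150:280,240:410,::-1]; b=d["top"]["pixels"][150:260,250:420,::-1]
cv2.imwrite("pics/cs.png",cv2.resize(a,None,fx=4,fy=4,interpolation=cv2.INTER_CUBIC))
cv2.imwrite("pics/ct.png",cv2.resize(b,None,fx=4,fy=4,interpolation=cv2.INTER_CUBIC))
E
```

```text
(no output)
```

View pics/cs.png

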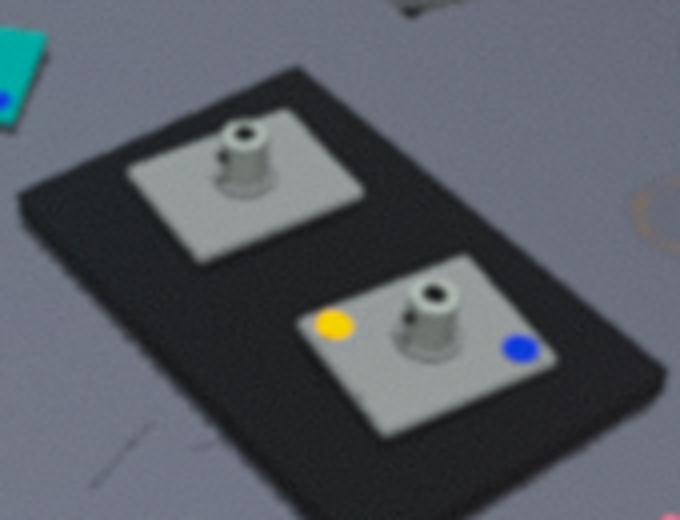

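View pics/ct.png

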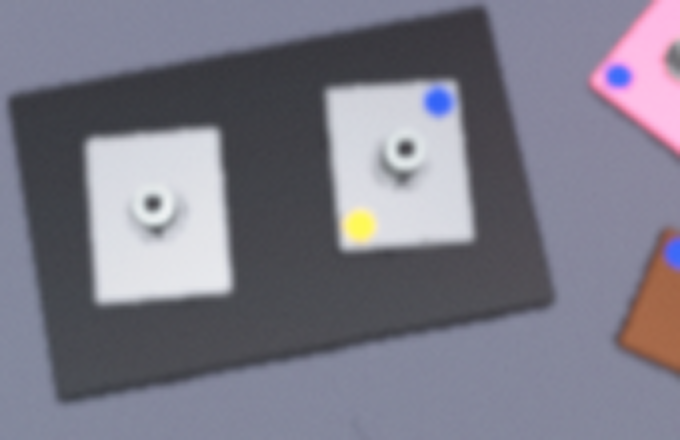

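Candidates: grey on the black plate (top 350,190), turquoise (207,247), pink (424,162), brown (431,228). Only the grey one with dots on the stone fits; the crops show yellow at about top (340,206) and blue at (360,175). The plain foot is at (289,203).

```bash
cat > h.py <<'E'
import numpy as np
def ray(f,p):
    K,R,t=f["intrinsics"],f["R"],f["t"]
    v=R.T@np.linalg.solve(K,[p[0],p[1],1]); return -R.T@t, v/np.linalg.norm(v)
def atz(f,p,z):
    c,v=ray(f,p); return c+v*(z-c[2])/v[2]
def tri(fs,ps):
    A=np.zeros((3,3));b=np.zeros(3)
    for f,p in zip(fs,ps):
        c,v=ray(f,p);M=np.eye(3)-np.outer(v,v);A+=M;b+=M@c
    return np.linalg.solve(A,b)
def dot(f,color,c,r=14):
    x,y=map(int,c);P=f["pixels"][y-r:y+r,x-r:x+r].astype(float)
    w=(np.minimum(P[...,0],P[...,1])-P[...,2]) if color=="y" else P[...,2]-np.maximum(P[...,0],P[...,1])
    w=np.clip(w-35,0,60); Y,X=np.mgrid[y-r:y+r,x-r:x+r]
    return np.array([(w*X).sum()/w.sum(),(w*Y).sum()/w.sum()])
E
python3 - <<'E'
import pickle
from h import *
d=pickle.load(open("d.pkl","rb")); s,t=d["scene"],d["top"]
r={}
for c,ps,pt,z in [("y",(323,231),(340,206),.044),("b",(370,237),(360,175),.038)]:
    a,b=dot(s,c,ps),dot(t,c,pt)
    print(c,a,b,"scene",atz(s,a,z).round(4),"top",atz(t,b,z).round(4),"tri",tri([s,t],[a,b]).round(4))
    r[c]=(atz(s,a,z)+atz(t,b,z))/2
v=r["b"]-r["y"]; print(r, "len",np.hypot(*v[:2]),"(exp .09)","yaw",np.degrees(np.arctan2(v[1],v[0])-np.arctan2(-54,72)))
# plain
print("plain",atz(t,(288.1,202),.041),atz(s,(299.3,194.6),.041))
E
```

```text
y [323.11483946 230.79548742] [339.52433044 205.92229347] scene [ 0.5023 -0.0153  0.044 ] top [ 0.5033 -0.0126  0.044 ] tri [ 0.5039 -0.0128  0.041 ]
b [369.78052599 236.6859737 ] [359.19432471 174.90445402] scene [ 0.576  -0.0669  0.038 ] top [ 0.577  -0.0654  0.038 ] tri [ 0.5774 -0.0655  0.0361]
{'y': array([ 0.50278281, -0.01393231,  0.044     ]), 'b': array([ 0.57653345, -0.06610601,  0.038     ])} len 0.09033964351174983 (exp .09) yaw 1.5930130090962102
plain [0.5206321  0.10729291 0.041     ] [0.5132388  0.10230583 0.041     ]
```

>>> step_arm([
  [2, -4, 0, 0],
  [4, -8, 0, 0],
  [6, -12, 0, 0],
  [8, -16, 0, 0],
  [10.5, -20, 0, 0],
  [12.5, -24, 0, 0],
  [15, -28, 0, 0],
  [17, -32, 0, 0],
  [19, -36, 0, 0],
  [21.5, -40, 0, 0],
], hand=0, newtons=20)

```text
t: 1.6
position: [0.3903, 0.1984, 0.2316]
ee_rot: [3.141, -0.001, 1.288]
force: [0.4, -0.0, 0.0]
finger_gap: 0.0001
```

>>> step_arm([
  [2, -4, 0, 0],
  [4, -8, 0, 0],
  [6, -12, -2, 0],
  [8, -16, -5, 0],
  [10, -19, -8, 0],
  [11.3, -21.3, -11, 0],
  [11.3, -21.3, -14, 0],
  [11.3, -21.3, -14, 0],
  [11.3, -21.3, -14, 0],
])

```text
t: 2.5
position: [0.5029, -0.0128, 0.0918]
ee_rot: [-3.141, 0.0, 1.287]
force: [-1.2, 0.2, -0.0]
finger_gap: 0.0002
```

```bash
python3 - <<'E'
from rig import telemetry, grab_frame
import cv2,numpy as np
print(telemetry.state()["position"],telemetry.state()["force"])
a=grab_frame("scene");b=grab_frame("wrist")
cv2.imwrite("pics/s1.png",cv2.resize(a["pixels"][100:280,220:460,::-1],None,fx=3,fy=3))
cv2.imwrite("pics/w1.png",b["pixels"][:,:,::-1])
E
```

```text
[ 0.50291357 -0.01278832  0.09179547] [-1.15597118  0.24268102 -0.0226761 ]
```

View pics/s1.png

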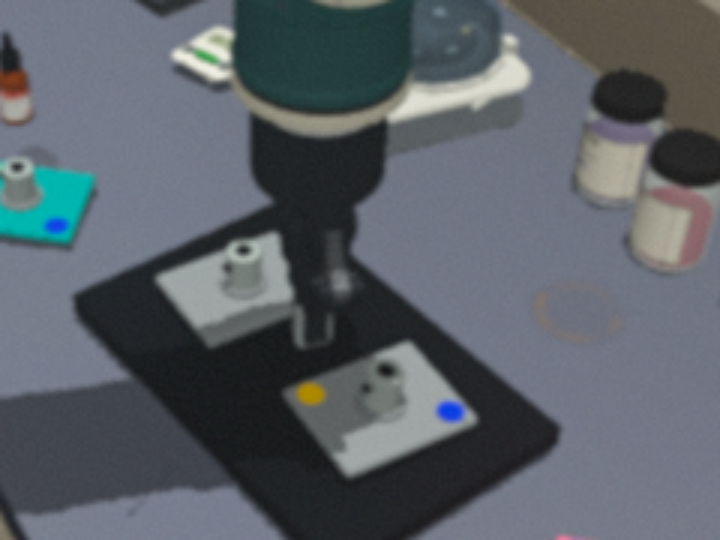

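View pics/w1.png

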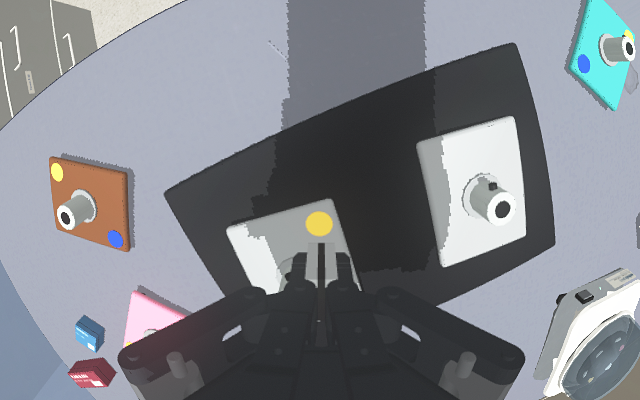

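The scene crop shows the shut fingertips at (312,345), straight above the yellow dot at (311,393). The wrist view agrees.

>>> step_arm([
  [0, 0, -2, 0],
  [0, 0, -3.5, 0],
  [0, 0, -4, 0],
  [0, 0, -4.2, 0],
  [0, 0, -4.4, 0],
  [0, 0, -4.6, 0],
  [0, 0, -4.7, 0],
  [0, 0, -4.8, 0],
  [0, 0, -4.8, 0],
])

```text
t: 3.5
position: [0.503, -0.013, 0.0433]
ee_rot: [3.142, 0.0, 1.287]
force: [0.0, -0.9, 0.1]
finger_gap: -0.0001
```

>>> step_arm([
  [0, 0, -0.1, 0],
  [0, 0, -0.2, 0],
  [0, 0, -0.3, 0],
  [0, 0, -0.4, 0],
  [0, 0, -0.5, 0],
  [0, 0, -0.5, 0],
  [0, 0, -0.5, 0],
])

```text
t: 4.2
position: [0.503, -0.013, 0.0384]
ee_rot: [3.142, -0.0, 1.287]
force: [-2.4, 0.3, 4.7]
finger_gap: -0.0004
```

>>> step_arm([
  [0, 0, -0.05, 0],
  [0, 0, -0.1, 0],
  [0, 0, -0.1, 0],
  [0, 0, -0.1, 0],
])

```text
t: 4.6
position: [0.5031, -0.013, 0.0378]
ee_rot: [3.141, -0.0, 1.287]
force: [-5.9, 1.0, 18.9]
finger_gap: 0.0002
```

```bash
python3 - <<'E'
from rig import telemetry, grab_frame
import cv2
print(telemetry.state()["position"],telemetry.state()["force"])
a=grab_frame("scene")
cv2.imwrite("pics/s2.png",cv2.resize(a["pixels"][150:280,240:410,::-1],None,fx=4,fy=4))
E
```

```text
[ 0.50312042 -0.0130042   0.03783736] [-5.88474065  0.99457316 18.86596357]
```

View pics/s2.png

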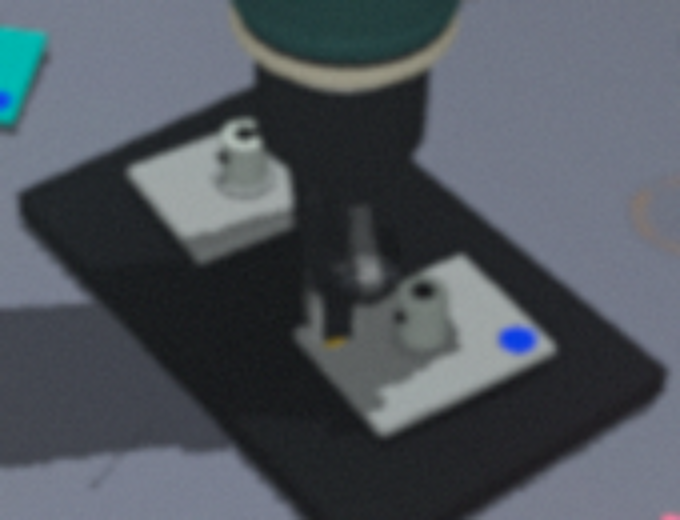

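Bearing: the force stiffened from 4.7 to 19 N over 0.6 mm, and the blue corner rose (crop row 348→340). Lifting off and going to blue.

>>> step_arm([
  [0, 0, 0.5, 0],
  [0, 0, 2, 0],
  [0, 0, 4.5, 0],
  [0, 0, 6.5, 0],
  [1, -0.7, 6.5, 0],
  [4, -2.8, 6.5, 0],
  [7, -5, 6.5, 0],
  [7.3, -5.2, 6.5, 0],
  [7.3, -5.2, 6.5, 0],
  [7.3, -5.2, 6.5, 0],
])

```text
t: 5.65
position: [0.5753, -0.0647, 0.1016]
ee_rot: [-3.14, 0.0, 1.287]
force: [0.4, 0.5, -0.3]
finger_gap: -0.0
```

```bash
python3 - <<'E'
from rig import telemetry, grab_frame
from h import *
import cv2
print(telemetry.state()["position"],telemetry.state()["force"])
a=grab_frame("scene");b=grab_frame("wrist")
cv2.imwrite("pics/s3.png",cv2.resize(a["pixels"][150:280,240:410,::-1],None,fx=4,fy=4))
cv2.imwrite("pics/w3.png",b["pixels"][:,:,::-1])
for c,p,z in [("y",(323,232),.038),("b",(370,235),.044)]:
    q=dot(a,c,p);print(c,q,atz(a,q,z))
E
```

```text
[ 0.57531994 -0.06469128  0.10160753] [ 0.37123008  0.47956858 -0.2886461 ]
y [322.2253109 232.411485 ] [ 0.50166739 -0.01325052  0.038     ]
b [369.01195559 234.69043553] [ 0.57398459 -0.06624431  0.044     ]
```

View pics/s3.png

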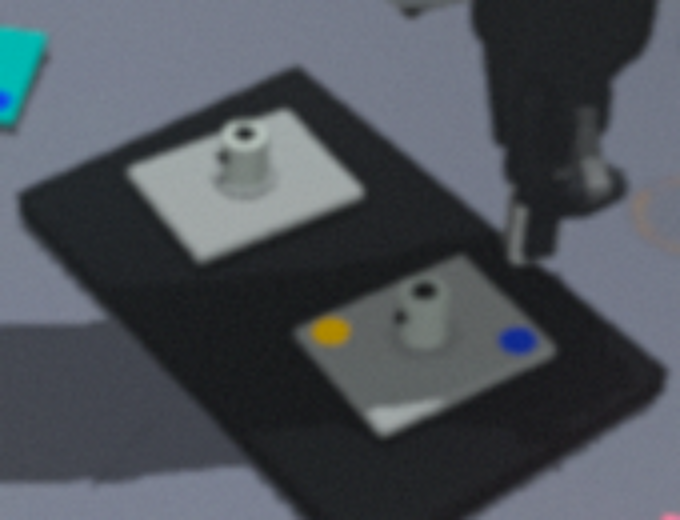

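View pics/w3.png

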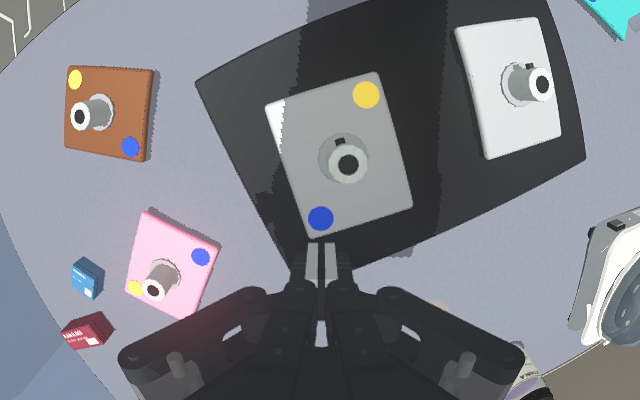

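The foot stays tipped on yellow after lift-off, and the tool is over blue (crop 517,341). Pressing blue.

>>> step_arm([
  [0, 0, -2, 0],
  [0, 0, -4, 0],
  [0, 0, -5, 0],
  [0, 0, -5.4, 0],
  [0, 0, -5.6, 0],
  [0, 0, -5.8, 0],
  [0, 0, -6, 0],
  [0, 0, -6.2, 0],
  [0, 0, -6.3, 0],
  [0, 0, -6.3, 0],
])

```text
t: 6.75
position: [0.576, -0.065, 0.0392]
ee_rot: [-3.142, 0.0, 1.287]
force: [-0.2, 0.0, -0.2]
finger_gap: -0.0001
```

>>> step_arm([
  [0, 0, -0.1, 0],
  [0, 0, -0.15, 0],
  [0, 0, -0.15, 0],
  [0, 0, -0.15, 0],
])

```text
t: 7.15
position: [0.5762, -0.0651, 0.0382]
ee_rot: [3.141, -0.0, 1.287]
force: [-2.3, 0.2, 8.6]
finger_gap: -0.0004
```

>>> step_arm([
  [0, 0, -0.05, 0],
  [0, 0, -0.07, 0],
  [0, 0, -0.07, 0],
])

```text
t: 7.45
position: [0.5763, -0.0651, 0.0379]
ee_rot: [3.141, -0.0, 1.287]
force: [-5.3, -1.0, 16.1]
finger_gap: 0.0002
```

```bash
python3 - <<'E'
from rig import telemetry, grab_frame
from h import *
import cv2
print(telemetry.state()["position"],telemetry.state()["force"])
a=grab_frame("scene")
cv2.imwrite("pics/s4.png",cv2.resize(a["pixels"][150:280,240:410,::-1],None,fx=4,fy=4))
q=dot(a,"y",(323,231));print(q,atz(a,q,.044))
E
```

```text
[ 0.57631972 -0.06511579  0.03794867] [-5.25043325 -1.01054853 16.1202507 ]
[323.30933517 230.63554943] [ 0.50282944 -0.01508264  0.044     ]
```

View pics/s4.png

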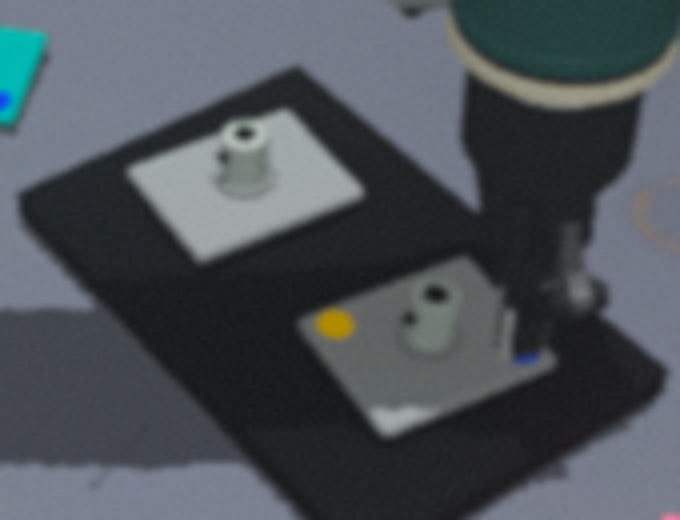

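Blue bears (16 N, stiff) and yellow is back up at its starting pixel. Returning to yellow.

>>> step_arm([
  [0, 0, 0.5, 0],
  [0, 0, 2, 0],
  [0, 0, 4.5, 0],
  [0, 0, 6.5, 0],
  [-1, 0.7, 6.5, 0],
  [-4, 2.8, 6.5, 0],
  [-7, 5, 6.5, 0],
  [-7.3, 5.2, 6.5, 0],
  [-7.3, 5.2, 6.5, 0],
  [-7.3, 5.2, 6.5, 0],
])

```text
t: 8.5
position: [0.5036, -0.0133, 0.1024]
ee_rot: [3.141, -0.0, 1.287]
force: [0.1, -0.2, 0.7]
finger_gap: 0.0
```

```bash
python3 - <<'E'
from rig import telemetry, grab_frame
from h import *
print(telemetry.state()["position"],telemetry.state()["force"])
a=grab_frame("scene")
for c,p,z in [("y",(323,231),.044),("b",(370,237),.038)]:
    q=dot(a,c,p);print(c,q,atz(a,q,z))
E
```

```text
[ 0.5035843  -0.01328658  0.10243196] [ 0.10165496 -0.22076497  0.67966977]
y [323.15293296 230.82960894] [ 0.50230374 -0.01538648  0.044     ]
b [369.78241023 236.70359099] [ 0.57600984 -0.06689639  0.038     ]
```

After lift-off both dots are within 0.04 px of their starting pixels, so the foot is tipped on blue again and hasn't moved.

>>> step_arm([
  [0, 0, -2, 0],
  [0, 0, -4, 0],
  [0, 0, -5, 0],
  [0, 0, -5.4, 0],
  [0, 0, -5.6, 0],
  [0, 0, -5.8, 0],
  [0, 0, -6, 0],
  [0, 0, -6.2, 0],
  [0, 0, -6.3, 0],
  [0, 0, -6.3, 0],
])

```text
t: 9.55
position: [0.503, -0.013, 0.0391]
ee_rot: [3.142, 0.0, 1.287]
force: [0.3, -0.9, -0.0]
finger_gap: -0.0001
```

>>> step_arm([
  [0, 0, -0.1, 0],
  [0, 0, -0.15, 0],
  [0, 0, -0.2, 0],
  [0, 0, -0.2, 0],
  [0, 0, -0.2, 0],
])

```text
t: 10.05
position: [0.5032, -0.013, 0.0378]
ee_rot: [3.141, -0.001, 1.287]
force: [-5.9, 1.0, 20.4]
finger_gap: 0.0001
```

Bearing at 20 N. Lift off and retreat.

>>> step_arm([
  [0, 0, 0.5, 0],
  [0, 0, 2, 0],
  [0, 0, 5, 0],
  [0, 0, 9, 0],
  [0, 0, 13, 0],
  [0, 0, 17, 0],
  [-2, 4, 19, 0],
  [-4, 8, 19, 0],
  [-6, 12, 19, 0],
  [-8, 16, 19, 0],
])

```text
t: 11.05
position: [0.422, 0.1483, 0.2275]
ee_rot: [3.141, -0.001, 1.287]
force: [1.0, -0.6, 0.2]
finger_gap: -0.0001
```

>>> step_arm([
  [-2, 4, 0, 0],
  [-4, 8, 0, 0],
  [-6, 12, 0, 0],
  [-8, 16, 0, 0],
  [-8, 16, 0, 0],
  [-8, 16, 0, 0],
  [-8, 16, 0, 0],
])

```text
t: 11.75
position: [0.3435, 0.3062, 0.2271]
ee_rot: [3.141, 0.0, 1.286]
force: [0.3, 1.4, 1.0]
finger_gap: 0.0001
```

```bash
python3 - <<'E'
from rig import telemetry, grab_frame
from h import *
import cv2
s=telemetry.state();print(s["t"],s["position"],s["force"])
a=grab_frame("scene");t=grab_frame("top")
for c,p,pt,z in [("y",(323,231),(340,206),.038),("b",(370,236),(360,175),.044)]:
    q=dot(a,c,p);r=dot(t,c,pt);print(c,q,atz(a,q,z),r,atz(t,r,z))
cv2.imwrite("pics/s5.png",cv2.resize(a["pixels"][150:280,240:410,::-1],None,fx=4,fy=4))
E
```

```text
11.75 [0.3434826  0.30617249 0.22710174] [0.2590041  1.37464294 0.97531164]
y [322.20395921 232.28584283] [ 0.50180056 -0.01293973  0.038     ] [338.82637183 206.83251433] [ 0.50234758 -0.01116285  0.038     ]
b [369.02883355 234.67431193] [ 0.57403706 -0.06622463  0.044     ] [358.72641895 174.84197632] [ 0.57560586 -0.06352718  0.044     ]
```

View pics/s5.png

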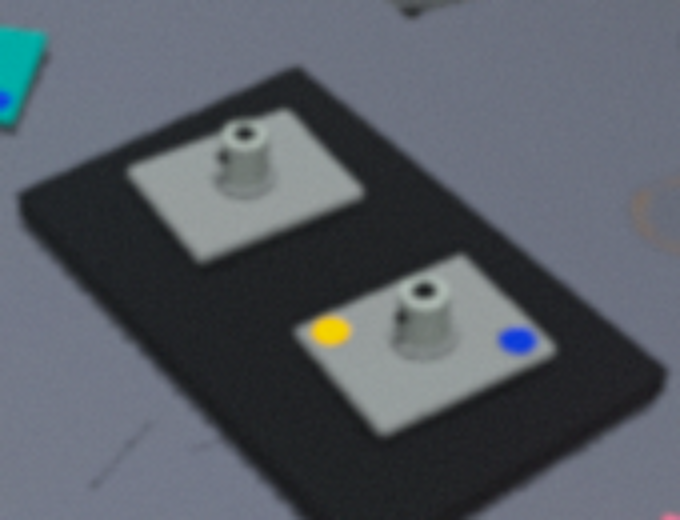

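The picture shows yellow down at crop (331,331), blue up at (517,341), the foot in place and the plain foot untouched.

```bash
python3 -c "
from rig import order
print(order.close_job())"
```

```text
the job is handed in; nothing more can be done
None
```

I pressed the grey dotted foot on yellow, blue and yellow again with the shut fingertips, lifting off fully between presses. It does rock. The job was handed in at about 12 s of robot time.

- **Bearing:** each press stopped with the fingertips about 13 mm above the stone. The vertical force there rose stiffly to 19, 16 and 20 N.
- **Tipping:** after each lift-off the dots showed the foot staying on the corner last pressed. After the blue press both dots were within about 0.04 px of their starting pixels.
- **Final state:** the foot is tipped onto its yellow corner and stands where it was, as far as the cameras can tell (about 1 to 2 mm). The hand is well away from it. In the last picture the plain foot looks the same as at the start.

No check failed. The two cameras differed by 1 to 3 mm on the dot positions, about what the 2 mm calibration allows.

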